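# Trip-test a battery tester's cut-out and set its lever again

### The arm

A 6-joint arm with a two-finger parallel gripper is mounted at the origin on the work surface. World frame = base frame: x ahead of the robot, y to its left, z up, the work surface at z = 0. Lengths are in m, angles in rad, forces in N, time in s.
With the tool pointing down it reaches from about 0.325 to 0.775 m from the base axis. Payload 5.5 kg.
Tool frame: the origin (TCP) lies on the centre line of the jaws, within the pads' length; the fingertips stand 11 mm ahead of it and the grasp point (between the pads) lies 8 mm behind it; z points along the fingers, y is the line along which they close (so a half turn about z gives the same grasp; the last joint's range is limited). The gripper opens to 88 mm and grips with 3 to 60 N. Pads are 20 mm wide; open, the fingers measure 115 mm over their backs; the gripper's body (75 mm by 178 mm) begins 61 mm behind the grasp point.
Start: joints at [1.292, 0.091, 1.231, -0, 1.82, -0.057], TCP at [0.132, 0.585, 0.234] pointing down, gripper open.
Joint ranges: [-2.87, 2.87], [-0.86, 2.18], [0.17, 2.46], [-1.51, 4.65], [0.06, 2.69], [-2.65, 2.65]. Speed limits (rad/s): [2.57, 2.57, 3.01, 3.14, 3.14, 3.14].

### API

Orientations are given as a unit quaternion [x, y, z, w].
In Python, from station import observe, read_camera, camera_model, sign_off gives the robot as it stands. The module is installed in compiled form; this text tells all that it offers.
- The arm moves only by the tool apply_moves, never from a script. Its argument "plan" is a list of rows, each a list of 5 numbers: the shift along the tool's x, y, z in mm, then the turn about the tool's z in degrees, then the finger opening in mm, from 0 to 87.8. A call has 1 to 5 rows; each row shifts and turns the commanded pose from where the row before left it, along the tool's axes as they then stand; what a row does not reach is not made up. A row lasts 1/8 s, in which the tool goes at most 62.5 mm and 10.7 degrees, less where a joint would pass 70% of its speed; a pose out of reach is approached as far as the arm can. A call is refused whole if a number of a shift passes 62.5 or a number of a turn 10.7, either way. A call with a gripper value outside its range is refused whole. The fingers move at their own pace and stop on an object; "grip_force" is the grip in N (left out, the last holds). Time passes only in rows, so rows that do not move let the fingers close. It gives the time, the measured TCP pose, the force, the opening and the grip force at its end, in the units of the state.
- observe(): the state, without advancing time (a new reading comes with each control period).
- read_camera(name): name is "side" or "top" or "wrist"; returns (picture, depth): 384x512x3 uint8, red, green, blue; 384x512 float32, m along the optical axis (not along the pixel's ray), 0 where there is no reading.
- camera_model(name): a dict with "fx", "fy", "cx", "cy" (pixels), "xyz" and "orientation" of the camera in the world. Camera axes: x right, y down, z forward; pixel columns grow to the right and rows downward; lengths in m; the calibration is good to about 2 mm. A picture is of the moment at which its call begins: read the wrist's pose just before it. camera_model takes no time and is no camera call; for the wrist camera it gives the pose at the moment of the call.
- sign_off(): hands the job in; it is judged then, once.
The state is a dict: "time": time; "q": joint angles; "dq": joint speeds; "tau": joint torques, N m; "tcp_pos": TCP position; "tcp_rot": TCP orientation; "force": force on the tool from outside, world axes, zero at the start; "ft_torque": the same for the moment, N m; "finger_gap": opening from 0.0 (shut) to 1.0 (fully open); "gripper_force": force on a finger pad.
Only numpy, scipy, OpenCV 4.12 (cv2) and the standard library are available. Lean on these libraries where they do the work, as an engineer would, in place of code of your own. Each camera call takes 0.05 s, during which the arm holds its last target. There are 200 camera calls.

### The job

Try out the cut-out of the white battery tester: press its round test button so that the upright lever drops forward all the way, then take your hand off the button and raise the lever again until it latches and stands up by itself. Leave the other things on the shelf where they are.

Things in the scene. Friction and masses are not known exactly. Their poses are not given: they have to be found in the camera images.
- tester: White plastic battery tester screwed to the shelf, 120 (x) by 190 (y) by 50 mm high; origin at the centre of its underside, its front (with a small round meter) faces its own -x, z up. Seen from the front: on its top a round push button on the left half (+y), a cell 26 mm thick lying along x in steel spring clips in the middle (up to 74 mm high), and the lever on the right half (-y).
- button_top (a point): Centre of the top face of the round grey test button, 24 mm across, 12 mm proud of the tester's top (62 mm above the shelf); pressed straight down, about 2.5 N to start and 4.5 N at the bottom of its 8 mm travel; it springs back.
- pivot (a point): Centre of the lever's hinge, fixed on the tester, 58 mm above the shelf; the hinge axis runs along the tester's y. Two white cheeks, 22 mm long, stand 10 mm up from the tester's top beside it, 25 mm apart over their outsides.
- bar (a point): Centre of the lever's cross bar, a round bar 12 mm thick and 44 mm long lying along the tester's y, at the end of a flat steel stem 7 mm thick and 11 mm wide, 58 mm from the pivot. The bar is right above the pivot when the lever is up; dropped, it is 50 mm in front (tester's -x) of the pivot and 29 mm above it.
- lever (a joint): Lever angle (rad): 0 to 0.05 upright and latched, grows as it falls forward to the tester's -x, 1.05 fully dropped (30 degrees above level). Lift the bar up and back along its arc about the pivot (a merely level push jams). To latch, raise it slightly past upright (stop at -0.12); lifting takes up to 10 N at the bar; then it stays.
- button (a joint): Travel of the test button (m): 0 out, 0.008 fully in; the lever is let go at about 0.005.
- saucer: White ceramic saucer, 110 mm across, 18 mm high, loose; origin at the centre of its underside.
- cell: Second rechargeable cell, 26 mm thick, 50 mm high, standing upright, loose; origin at the centre of its underside.
- trinket: Small wooden trinket box, 38 by 58 by 22 mm, loose; origin at the centre of its underside.
- torch: Yellow torch with a sliding switch, lying along its y, 150 mm long, 40 mm square at the head, loose; origin on the shelf under its middle.
Mind the look-alikes: they are no part of the job. Of the things like the tester, leave any that is green; of the rest the larger one is meant.

How it is judged:
By the outcome, as a careful person would: the job done as asked, in the order asked, and still so for the second after the job is handed in, with the robot touching nothing.
It also fails if it takes over 45 s, if anything falls off the work surface, if the arm or the gripper's body presses on something with over 40 N, if the wrist force passes 120 N, or if a joint passes its speed limit or range.

## Working session

There is one attempt and no reset: what is moved stays moved. The work goes in short steps, Python scripts to look and compute and a tool call to move; the robot and the scene stay as the last step left them, time stands still between calls to the robot, and variables do not carry over. Pictures are saved under pics/ and viewed, at most 10 in all, crops included, and the job is handed in when it is done.

Besides the shell and the picture viewer there is one more tool, called in YAML: its name, and indented under it one key for each argument. apply_moves: Moves the arm, as the interface text tells. Its arguments: {"type":"object","properties":{"plan":{"type":"array","items":{"type":"array","items":{"type":"number"}}},"grip_force":{"type":"number"}},"required":["plan"]}

```bash
mkdir -p pics; cat > h.py <<'E'
import numpy as np, cv2
from scipy.spatial.transform import Rotation as R
from station import *
def snap(n,f):
    m=camera_model(n); p,d=read_camera(n); np.savez(f'pics/{f}.npz',p=p,d=d,**{k:np.array(v) for k,v in m.items()})
    cv2.imwrite(f'pics/{f}.png',p[:,:,::-1])
def pts(f):
    z=np.load(f'pics/{f}.npz'); d=z['d']; v,u=np.mgrid[:384,:512]
    c=np.stack([(u-z['cx'])/z['fx']*d,(v-z['cy'])/z['fy']*d,d],-1)
    return c@R.from_quat(z['orientation']).as_matrix().T+z['xyz'], d
E
python3 - <<'E'
from h import *
print(observe())
for n in('top','side'):
    snap(n,n+'0'); print(camera_model(n))
a=np.hstack([cv2.imread('pics/top0.png'),cv2.imread('pics/side0.png')])
cv2.imwrite('pics/both.png',a[:, :] if 0 else cv2.imread('pics/top0.png'))
E
```

```text
{'time': 0.0, 'q': array([ 1.29229799e+00,  9.18259162e-02,  1.23188830e+00, -4.56027169e-05,
        1.81977309e+00, -5.66743879e-02]), 'dq': array([-8.42272848e-04,  6.39271836e-05,  1.01703630e-03, -1.09230521e-04,
        1.35849676e-03, -1.76104201e-03]), 'tau': array([ 1.10040201e-03, -4.46476221e+01, -4.06424582e+01,  6.98227272e-02,
        2.98445171e-02, -1.82651847e-04]), 'tcp_pos': array([0.13193167, 0.58503525, 0.23252521]), 'tcp_rot': array([ 1.10690232e-01,  9.93854504e-01, -9.37743903e-04, -1.36223375e-04]), 'force': array([-0.45918746,  0.15672918,  0.4074681 ]), 'ft_torque': array([-0.00262806,  0.01829804,  0.01349293]), 'gripper_force': 0.0, 'finger_gap': 0.9973148771722401}
{'fx': 486.5279381237244, 'fy': 486.5279381237244, 'cx': 257.77466227709954, 'cy': 190.2110869372772, 'xyz': array([0.38797907, 0.04544909, 1.08623515]), 'orientation': array([-0.69583536,  0.71455809, -0.05608953,  0.04553957])}
{'fx': 455.1348378491655, 'fy': 455.1348378491655, 'cx': 243.46703578922342, 'cy': 185.52452539580167, 'xyz': array([ 0.1824807 , -0.4849915 ,  0.84411059]), 'orientation': array([ 0.89346375, -0.27817514,  0.10705115, -0.33597793])}
```

View pics/top0.png

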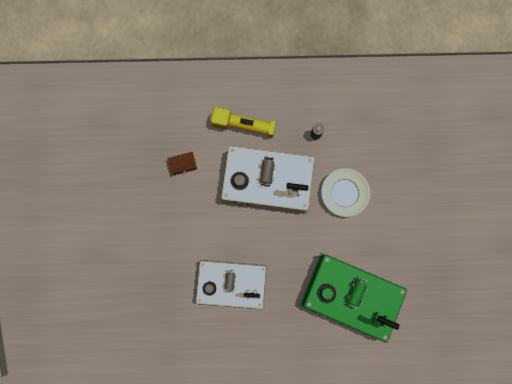

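View pics/side0.png

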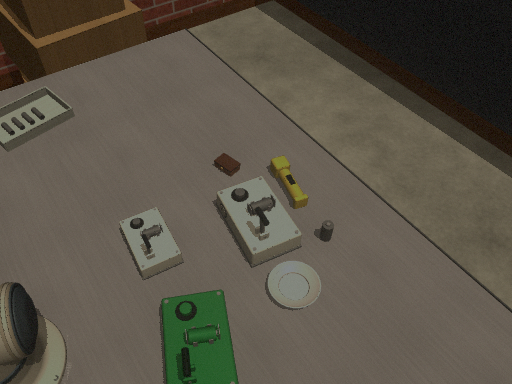

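The top view shows the large white tester centred near (268,179), with its button near (240,180) and lever bar near (297,187). The small white one at (231,285) and the green one at (355,297) are the look-alikes. The side view agrees.

```bash
python3 - <<'E'
from h import *
P,d=pts('top0')
z=P[...,2]
print('shelf z',np.median(z[220:240,100:180]))
m=np.zeros(z.shape,np.uint8); roi=(slice(140,218),slice(210,320))
m[roi]=((z[roi]>.043)&(z[roi]<.056))
n,l,s,c=cv2.connectedComponentsWithStats(m); k=1+s[1:,4].argmax(); M=l==k
Q=P[M]; print('top z',np.median(Q[:,2]))
(cx,cy),(w,h),a=cv2.minAreaRect((Q[:,:2]*1000).astype(np.float32)); print(cx,cy,w,h,a)
bx=cv2.boxPoints(((cx,cy),(w,h),a)); print(bx)
for nm,lo,hi,r in(('btn',.057,.07,(slice(168,194),slice(228,252))),('bar',.09,.14,(slice(175,200),slice(280,315))),('cell',.065,.08,(slice(150,192),slice(255,280)))):
    q=P[r].reshape(-1,3); q=q[(q[:,2]>lo)&(q[:,2]<hi)]; print(nm,len(q),np.median(q,0),(q.min(0)+q.max(0))/2,np.ptp(q,axis=0))
for u,v in((240,180),(288,186),(297,187),(306,188),(285,193),(293,192)): print(u,v,P[v,u])
c=cv2.resize(cv2.imread('pics/top0.png')[135:220,205:325],None,fx=6,fy=6,interpolation=cv2.INTER_CUBIC); cv2.imwrite('pics/c1.png',c)
E
```

```text
shelf z 0.00034853231272014007
top z 0.05025858614804657
563.9613037109375 6.3111419677734375 189.8755340576172 122.29847717285156 80.97539520263672
[[488.67722 -77.85962]
 [609.4618  -97.04318]
 [639.24536  90.4819 ]
 [518.4608  109.66547]]
btn 97 [0.55906237 0.06765291 0.0615004 ] [0.55845607 0.06976259 0.06255443] [0.02310203 0.02598197 0.0090887 ]
bar 129 [ 0.53247039 -0.04830806  0.12080333] [ 0.5331976  -0.04893166  0.12001356] [0.01561861 0.04216509 0.01083877]
cell 287 [0.57525023 0.00816355 0.07134205] [0.57633576 0.00845293 0.07213904] [0.06159983 0.03284361 0.01424105]
240 180 [0.55916516 0.06538301 0.06163046]
288 186 [ 0.53491813 -0.03203675  0.1188449 ]
297 187 [ 0.53173978 -0.04964352  0.1234016 ]
306 188 [ 0.52987519 -0.06811055  0.11916681]
285 193 [ 0.53052725 -0.0306535   0.04839962]
293 192 [ 0.5319301  -0.04777804  0.05077237]
```

View pics/c1.png

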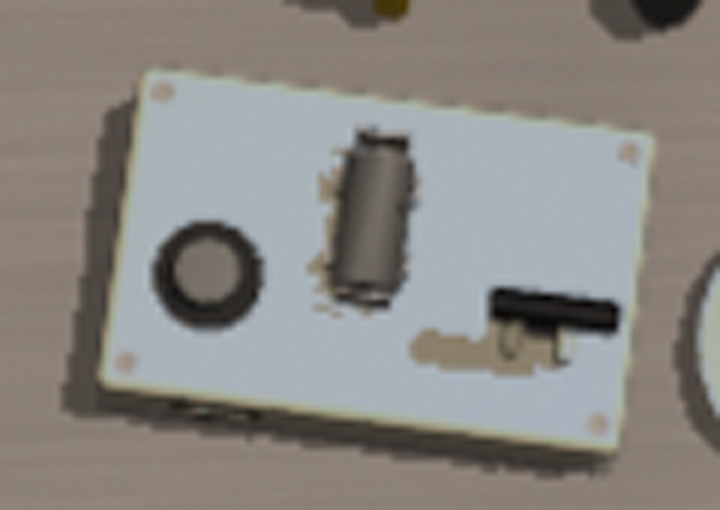

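apply_moves:
  plan:
    - [-35.4,-27.4,0,0,0]
    - [-35.4,-27.4,0,0,0]
    - [-35.4,-27.4,0,0,0]
    - [-35.4,-27.4,0,0,0]
    - [-35.4,-27.4,0,0,0]
  grip_force: 10

```text
time: 0.72
tcp_pos: [0.2752, 0.4114, 0.2331]
tcp_rot: [0.111, 0.994, -0.0, -0.0]
force: [-0.1, 0.6, 0.5]
finger_gap: 0.47
gripper_force: 0.0
```

apply_moves:
  plan:
    - [-35.4,-27.4,0,0,0]
    - [-35.4,-27.4,0,0,0]
    - [-35.4,-27.4,0,0,0]
    - [-35.4,-27.4,0,0,0]
    - [-35.4,-27.4,0,0,0]

```text
time: 1.35
tcp_pos: [0.4177, 0.2388, 0.2332]
tcp_rot: [0.111, 0.994, -0.0, -0.0]
force: [0.6, 0.7, 0.3]
finger_gap: 0.008
gripper_force: 0.0
```

apply_moves:
  plan:
    - [-35.4,-27.4,0,0,0]
    - [-35.4,-27.4,0,0,0]
    - [-35.4,-27.4,0,0,0]
    - [-35.4,-27.4,0,0,0]
    - [-35.4,-27.4,0,0,0]

```text
time: 1.98
tcp_pos: [0.5602, 0.0663, 0.2331]
tcp_rot: [0.111, 0.994, -0.0, -0.0]
force: [-0.1, -0.5, 0.3]
finger_gap: -0.002
gripper_force: 0.0
```

apply_moves:
  plan:
    - [0,0,0,9.6,0]
    - [0,0,0,9.6,0]
    - [0,0,0,9.6,0]
    - [0,0,0,9.6,0]
    - [0,0,0,9.6,0]

```text
time: 2.6
tcp_pos: [0.5594, 0.0675, 0.233]
tcp_rot: [0.508, 0.862, -0.0, -0.0]
force: [-0.1, 1.2, 1.6]
finger_gap: 0.004
gripper_force: 0.0
```

apply_moves:
  plan:
    - [0,0,0,9.6,0]
    - [0,0,0,9.6,0]
    - [0,0,0,9.6,0]
    - [0,0,0,9.5,0]
    - [0,0,0,0,0]

```text
time: 3.22
tcp_pos: [0.5594, 0.0676, 0.2331]
tcp_rot: [0.76, 0.65, -0.0, -0.0]
force: [-0.6, 0.0, -0.3]
finger_gap: 0.003
gripper_force: 0.0
```

apply_moves:
  plan:
    - [0,0,40,0,0]
    - [0,0,40,0,0]
    - [0,0,40,0,0]
    - [0,0,30,0,0]
    - [0,0,0,0,0]

```text
time: 3.85
tcp_pos: [0.5576, 0.0674, 0.0804]
tcp_rot: [0.76, 0.65, -0.003, -0.002]
force: [0.3, 0.9, -0.1]
finger_gap: 0.002
gripper_force: 0.0
```

apply_moves:
  plan:
    - [0,0,5,0,0]
    - [0,0,4,0,0]
    - [0,0,4,0,0]
    - [0,0,3,0,0]
    - [0,0,0,0,0]

```text
time: 4.47
tcp_pos: [0.5603, 0.0676, 0.0684]
tcp_rot: [0.76, 0.649, 0.001, 0.001]
force: [2.6, -0.2, 3.5]
finger_gap: 0.009
gripper_force: 1.7
```

```bash
python3 - <<'E'
from h import *
snap('side','s1'); o=observe(); print(o['tcp_pos'],o['force'])
c=cv2.resize(cv2.imread('pics/s1.png')[140:280,190:340],None,fx=4,fy=4,interpolation=cv2.INTER_CUBIC); cv2.imwrite('pics/c2.png',c)
E
```

```text
[0.56027456 0.06761161 0.068452  ] [ 1.96337581 -0.2664224   4.27042594]
```

View pics/c2.png

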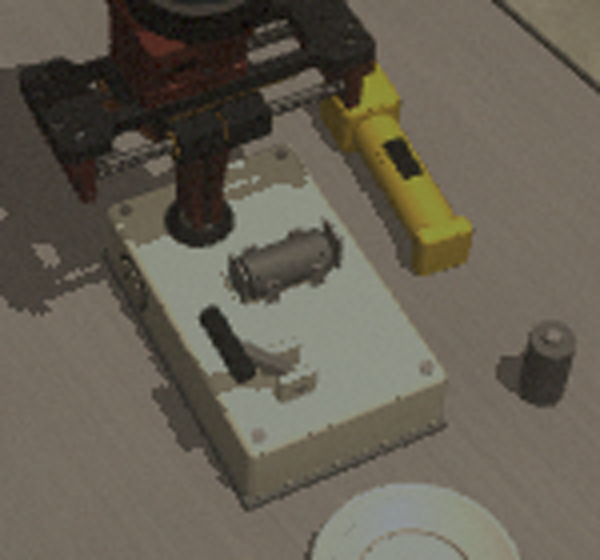

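The crop shows the lever dropped forward, with its bar at crop (228,343). I'll lift off the button and measure the bar from depth.

apply_moves:
  plan:
    - [0,0,-20,0,0]
    - [0,0,-40,0,0]
    - [0,0,-40,0,50]
    - [0,0,-30,0,50]
    - [0,0,0,0,50]

```text
time: 5.15
tcp_pos: [0.5604, 0.0676, 0.2014]
tcp_rot: [0.76, 0.649, 0.002, 0.002]
force: [0.5, -0.1, -0.2]
finger_gap: 0.306
gripper_force: 0.0
```

```bash
python3 - <<'E'
from h import *
snap('side','s2'); snap('top','t2'); print(observe()['tcp_pos'],observe()['tcp_rot'])
yw=np.radians(-9.03); X=np.array([np.cos(yw),np.sin(yw)]); Y=np.array([-X[1],X[0]])
pv=np.array([.533,-.0485])
for f in('s2','t2'):
    P,d=pts(f); q=P[d>0].reshape(-1,3); g=np.load(f'pics/{f}.npz')['p'][d>0].max(-1)
    r=(q[:,:2]-pv); t=np.c_[r@X,r@Y,q[:,2]]
    s=t[(abs(t[:,0]+.05)<.02)&(abs(t[:,1])<.04)&(t[:,2]>.07)&(t[:,2]<.12)&(g<70)]
    print(f,len(s),np.round([np.median(s,0),np.percentile(s,3,0),np.percentile(s,97,0)],4) if len(s) else '')
E
```

```text
[0.55921969 0.0675698  0.19694801] [ 7.60424237e-01  6.49426416e-01 -4.44927334e-04 -3.33630638e-04]
s2 111 [[-0.0496 -0.0041  0.0915]
 [-0.054  -0.0223  0.0848]
 [-0.0438  0.0183  0.0943]]
t2 62 [[-0.0472 -0.0102  0.0918]
 [-0.0519 -0.0221  0.0877]
 [-0.0419  0.001   0.0955]]
```

apply_moves:
  plan:
    - [-46.3,-18.7,0,0,40]
    - [-46.3,-18.7,0,0,40]
    - [-46.3,-18.7,0,0,40]
    - [0,0,0,0,40]
    - [0,0,40,0,40]

```text
time: 5.88
tcp_pos: [0.4836, -0.061, 0.1589]
tcp_rot: [0.761, 0.649, 0.002, 0.002]
force: [0.0, -0.4, 0.5]
finger_gap: 0.457
gripper_force: 0.0
```

apply_moves:
  plan:
    - [0,0,30,0,40]
    - [0,0,30,0,40]
    - [0,0,14,0,40]
    - [0,0,0,0,40]
    - [0,0,0,0,40]

```text
time: 6.5
tcp_pos: [0.4831, -0.0607, 0.0848]
tcp_rot: [0.76, 0.65, 0.001, 0.001]
force: [1.0, -0.1, -0.5]
finger_gap: 0.456
gripper_force: 0.0
```

```bash
python3 - <<'E'
from h import *
snap('side','s3'); o=observe(); print(o['tcp_pos'],o['tcp_rot'],o['force'],o['finger_gap'])
c=cv2.resize(cv2.imread('pics/s3.png')[150:270,190:340],None,fx=5,fy=5,interpolation=cv2.INTER_CUBIC); cv2.imwrite('pics/c3.png',c)
E
```

```text
[ 0.48324329 -0.06078517  0.0850734 ] [7.60371710e-01 6.49487226e-01 7.15986440e-04 8.32816851e-04] [ 0.70681912 -0.64419861  0.13424009] 0.4569643527686453
```

View pics/c3.png

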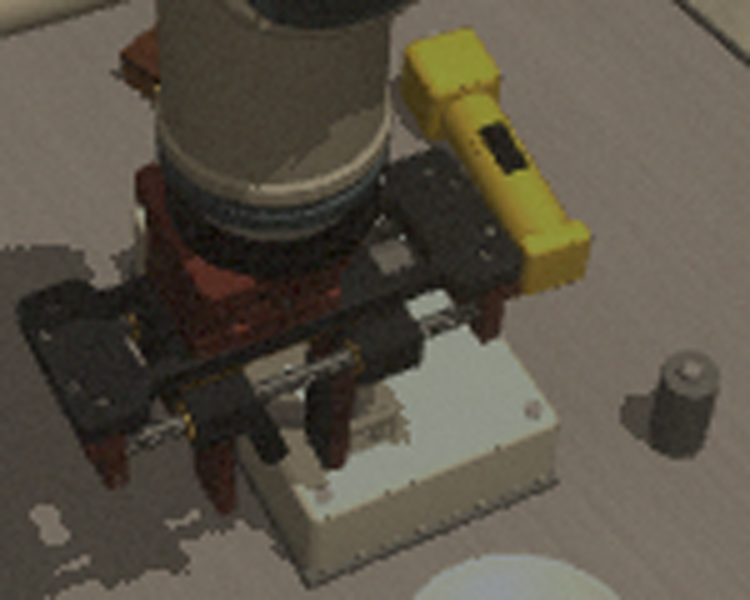

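The bar's end at crop (270,450) lies between the fingers at (215,470) and (330,420). Closing on it.

apply_moves:
  plan:
    - [0,0,0,0,4]
    - [0,0,0,0,4]
    - [0,0,0,0,4]
    - [0,0,0,0,4]
    - [0,0,0,0,4]
  grip_force: 20

```text
time: 7.18
tcp_pos: [0.4841, -0.0611, 0.084]
tcp_rot: [0.76, 0.649, 0.002, 0.002]
force: [6.6, -0.2, -2.6]
finger_gap: 0.128
gripper_force: 20.0
```

apply_moves:
  plan:
    - [0,4.5,-4.7,0,4]
    - [0,3.7,-4.7,0,4]
    - [0,4.2,-4.0,0,4]
    - [0,4.3,-3.9,0,4]
    - [0,0,0,0,4]

```text
time: 7.8
tcp_pos: [0.4983, -0.0635, 0.1025]
tcp_rot: [0.76, 0.649, -0.001, -0.001]
force: [-9.0, 0.6, 7.0]
finger_gap: 0.128
gripper_force: 20.0
```

apply_moves:
  plan:
    - [0,4.9,-3.2,0,4]
    - [0,5.0,-2.8,0,4]
    - [0,5.4,-2.2,0,4]
    - [0,5.5,-1.8,0,4]
    - [0,0,0,0,4]

```text
time: 8.43
tcp_pos: [0.5203, -0.067, 0.1145]
tcp_rot: [0.76, 0.649, 0.001, 0.001]
force: [-6.6, 0.3, 11.2]
finger_gap: 0.127
gripper_force: 20.0
```

apply_moves:
  plan:
    - [0,4.3,-2.0,0,4]
    - [0,4.3,-1.5,0,4]
    - [0,3.5,-0.3,0,4]
    - [0,3.5,0,0,4]
    - [0,0,0,0,4]

```text
time: 9.05
tcp_pos: [0.5357, -0.0694, 0.1162]
tcp_rot: [0.76, 0.649, 0.001, 0.001]
force: [-2.3, -0.2, 5.0]
finger_gap: 0.127
gripper_force: 20.0
```

apply_moves:
  plan:
    - [0,2.5,0,0,4]
    - [0,2.5,0,0,4]
    - [0,0,0,0,4]

```text
time: 9.43
tcp_pos: [0.5403, -0.0701, 0.1155]
tcp_rot: [0.76, 0.649, 0.0, 0.0]
force: [-2.7, -0.2, 6.0]
finger_gap: 0.126
gripper_force: 20.0
```

apply_moves:
  plan:
    - [0,1.5,0,0,4]
    - [0,0,0,0,4]

```text
time: 9.68
tcp_pos: [0.5411, -0.0702, 0.1152]
tcp_rot: [0.76, 0.649, -0.0, -0.0]
force: [-5.3, 0.5, 5.9]
finger_gap: 0.129
gripper_force: 20.0
```

apply_moves:
  plan:
    - [0,-3,0,0,4]
    - [0,-3,0,0,4]
    - [0,0,0,0,4]

```text
time: 10.05
tcp_pos: [0.536, -0.0695, 0.1154]
tcp_rot: [0.76, 0.649, 0.001, 0.001]
force: [1.8, -0.1, 5.4]
finger_gap: 0.124
gripper_force: 20.0
```

Now I'll open gently and go straight up, then look.

apply_moves:
  plan:
    - [0,0,0,0,20]
    - [0,0,0,0,40]
    - [0,0,0,0,40]
    - [0,0,-25,0,40]
    - [0,0,-40,0,40]

```text
time: 10.68
tcp_pos: [0.5344, -0.069, 0.1783]
tcp_rot: [0.76, 0.649, -0.001, -0.002]
force: [-0.3, -0.6, 0.3]
finger_gap: 0.455
gripper_force: 0.0
```

apply_moves:
  plan:
    - [0,0,-40,0,40]
    - [50,-30,0,0,40]
    - [50,-30,0,0,40]
    - [50,-30,0,0,40]
    - [0,0,0,0,40]

```text
time: 11.3
tcp_pos: [0.4688, 0.0961, 0.2199]
tcp_rot: [0.759, 0.652, 0.0, -0.0]
force: [0.1, 0.1, 0.1]
finger_gap: 0.452
gripper_force: 0.0
```

```bash
python3 - <<'E'
from h import *
snap('side','s4'); o=observe(); print(o['tcp_pos'],o['force'],o['finger_gap'])
c=cv2.resize(cv2.imread('pics/s4.png')[140:310,190:350],None,fx=3.5,fy=3.5,interpolation=cv2.INTER_CUBIC); cv2.imwrite('pics/c4.png',c)
E
```

```text
[0.469512   0.09428344 0.21975937] [ 1.17883593 -0.67568546  0.59987696] 0.456463461271151
```

View pics/c4.png

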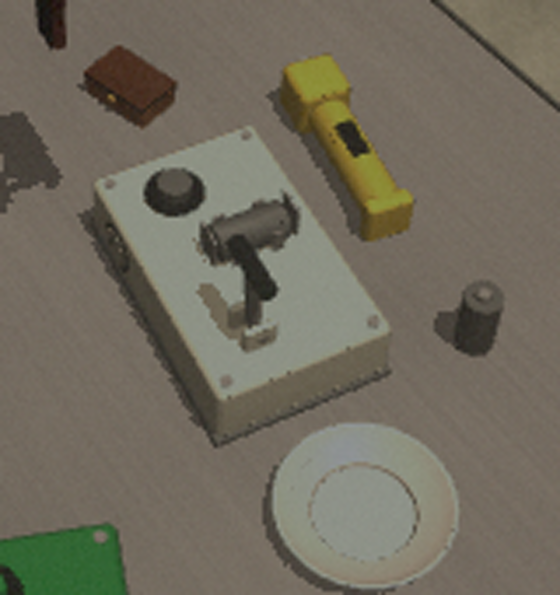

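The lever stands up by itself, with its bar at crop (252,265). The button is out and the other things haven't moved. I'll check the bar against the first side picture, then hand in.

```bash
python3 - <<'E'
from h import *
r=[]
for f in('side0','s4'):
    P,d=pts(f); q=P[d>0]; s=q[(abs(q[:,0]-.534)<.03)&(abs(q[:,1]+.049)<.04)&(q[:,2]>.105)&(q[:,2]<.14)]
    r.append(s.mean(0)); print(len(s),r[-1])
if np.abs(r[0]-r[1]).max()<.003: print(sign_off())
E
```

```text
119 [ 0.53123887 -0.05113571  0.11968718]
121 [ 0.53118709 -0.05105131  0.11961112]
the job is handed in; nothing more can be done
None
```

The job is handed in: I pressed the test button, the lever dropped fully, and after I let go I raised it until it latched, upright by itself within 0.1 mm of where it started; nothing else looked moved in the last side picture.

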